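# Gauge the casting mould and set the fill-size slide

### The job

Slide the red-gripped cover of the plaster mould fully open, then take the depth rod from its wooden stand, lower it into the pour hole until it rests on the bottom before letting go, and leave it standing there. Then read it and slide the console's black fill-size grip right up to its end stop: the yellow end if the rod's yellow band still shows above the plaster, the blue end if the yellow band has vanished and only the blue one shows. Leave the bowl, the jar and the wooden rib where they are.

Things in the scene. Friction and masses are not known exactly. Their poses are not given: they have to be found in the camera images.
- mould: White plaster casting mould, 150 x 150 x 100 mm, fixed in a blue steel tray 180 x 180 mm. Origin: centre of the tray's underside, on the table; z up. Plaster top 106 mm above the table. The cover on top slides towards the mould's -y side, onto a steel apron 38 mm beyond the plaster, between steel rails along y (8 mm high, 38 to 46 mm either side of the middle). Place and yaw vary.
- mould_mouth (a point): Centre of the mouth of the pour hole, level with the plaster's top face. The hole is round, 21 mm wide, vertical and blind, with a 3 mm chamfer at the mouth. Its flat floor lies either 45 mm (short mould) or 80 mm (tall mould) below the mouth; which one is not known beforehand. The cover hides the hole at the start.
- cover_plate (a joint): Opening of the cover in m: 0 to 0.015 at the start (hole covered), 0.07 at its end stop (fully open). It moves along the mould's -y direction, needs about 3 N and stays where it is left.
- cover_grip (a point): Middle of the cover's upright red grip, a block 46 mm (along the mould's x) by 16 mm (along the mould's y, the sliding direction) by 36 mm high, on a flat aluminium plate 74 x 66 mm. This point is 137 mm above the table; the grip's top is 13 mm above it, the cover plate's top 23 mm below it. Its z axis is up, x and y as the mould's.
- rod: Depth rod, about 150 g, upright and loose in its stand. Straight aluminium rod 16 mm thick, 130 mm long with a chamfered foot, topped by a round wooden handle 28 mm thick and 60 mm long: 190 mm in all. Origin: its foot (lower end); z runs up to the handle. A yellow band lies 50 to 70 mm, a blue band 90 to 110 mm above the foot.
- rod_center (a point): Point on the rod's axis half-way up, 95 mm from its foot.
- rod_tip (a point): Centre of the rod's foot (lower end), 160 mm below rod_handle.
- rod_handle (a point): Middle of the rod's wooden handle, on the axis, 160 mm above the foot and 30 mm below the handle's top; at the start about 170 mm above the table.
- stand: Fixed dark wooden block, 66 x 66 x 60 mm high, with a vertical hole 17.5 mm wide and 50 mm deep in its middle in which the rod stands at the start. Origin: centre of its underside.
- console: Fixed white control console of the slip dispenser, 120 mm (its x) by 220 mm (its y) by 60 mm high; the selector runs along its y axis in the middle of its top. Origin: centre of its underside. Position and yaw vary.
- selector_slide (a joint): Position of the fill-size slide in m along the console's +y: -0.05 and +0.05 are its two end stops, 0 is mid-travel, where it starts within 0.02. It needs about 2.5 N and stays where it is left.
- selector_grip (a point): Middle of the slide's upright black grip, 44 mm (along the console's x) by 16 mm (along its y, the sliding direction), standing 42 mm above the console's top. This point is 86 mm above the table; the grip's top is 16 mm above it.
- yellow_end (a point): Centre of the flat yellow tag, 50 x 26 x 3 mm, at one end of the selector's track on top of the console, 90 mm from mid-travel and 40 mm beyond that end stop's grip position. Which end is yellow varies.
- blue_end (a point): Centre of the like blue tag at the other end of the selector's track.
- bowl_mid (a point): Middle of a loose terracotta bowl, 120 mm wide, 55 mm high; not to be disturbed.
- jar_mid (a point): Middle of a loose blue lidded jar, 70 mm wide, 90 mm high; not to be disturbed.
- rib_mid (a point): Middle of a loose wooden rib (flat scraper) 110 x 50 x 10 mm lying on the table; not to be disturbed.

How it is judged:
On the way, in this order (a step that is already met when the one before it is completed fails the run):
1. the cover is slid fully open, to its end stop (value of joint cover_plate above 0.066 m), for 0.1 s.
2. the rod, still held, rests on the bottom of the pour hole (value of joint cover_plate above 0.066 m and horizontal distance between rod_tip and mould_mouth below 0.012 m and (z of rod_tip in the frame of mould_mouth between -0.049 and -0.041 m or z of rod_tip in the frame of mould_mouth between -0.084 and -0.075 m) and linear speed of rod below 0.01 m/s and contact force between rod and the fingers above 0.3 N), for 0.1 s.
3. with the rod standing in the hole, the selector is slid to the end stop that the reading calls for (horizontal distance between rod_tip and mould_mouth below 0.012 m and ((z of rod_tip in the frame of mould_mouth between -0.049 and -0.041 m and horizontal distance between selector_grip and yellow_end below 0.044 m) or (z of rod_tip in the frame of mould_mouth between -0.084 and -0.075 m and horizontal distance between selector_grip and blue_end below 0.044 m)) and contact force between rod and the fingers below 0.1 N), for 0.2 s.
At the end, for the whole second after the job is handed in: Cover within 4 mm of its open stop; rod released, still, in the hole on its floor (foot 41-49 mm below the mouth if short, 75-84 mm if tall); selector at rest within 4 mm of its stop at the yellow end (short mould, yellow band showing) or blue end (tall mould) (value of joint cover_plate above 0.066 m and horizontal distance between rod_tip and mould_mouth below 0.012 m and ((z of rod_tip in the frame of mould_mouth between -0.049 and -0.041 m and horizontal distance between selector_grip and yellow_end below 0.044 m) or (z of rod_tip in the frame of mould_mouth between -0.084 and -0.075 m and horizontal distance between selector_grip and blue_end below 0.044 m)) and linear speed of rod below 0.01 m/s and velocity of joint selector_slide between -0.01 and 0.01 m/s); the robot touches nothing.
It fails at once if the bowl is pushed away or knocked over (distance of bowl_mid from where it was at the start of the episode above 0.025 m).
It fails at once if the jar is pushed away or knocked over (distance of jar_mid from where it was at the start of the episode above 0.025 m).
It fails at once if the rib is pushed away or knocked over (distance of rib_mid from where it was at the start of the episode above 0.025 m).
It also fails if it takes over 58 s, if anything falls off the work surface, if the arm or the gripper's body presses on something with over 40 N, if the wrist force passes 120 N, or if a joint passes its speed limit or range.

### The arm

A 6-joint arm with a two-finger parallel gripper is mounted at the origin on the work surface. World frame = base frame: x ahead of the robot, y to its left, z up, the work surface at z = 0. Lengths are in m, angles in rad, forces in N, time in s.
With the tool pointing down it reaches from about 0.4 to 0.925 m from the base axis. Payload 12.5 kg.
Tool frame: the origin (TCP) lies at the very end of the fingers, on their centre line; the grasp point (between the pads) lies 19 mm behind it; z points along the fingers, y is the line along which they close (so a half turn about z gives the same grasp; the last joint's range is limited). The gripper opens to 95 mm and grips with 3 to 60 N. Pads are 20 mm wide; open, the fingers measure 119 mm over their backs; the gripper's body (75 mm by 180 mm) begins 59 mm behind the grasp point.
Start: joints at [-0.106, 0.491, 1.559, -0, 1.092, -0.106], TCP at [0.625, 0, 0.215] pointing down, gripper open.
Joint ranges: [-3.1, 3.1], [-0.84, 2.19], [0.05, 2.79], [-1.13, 4.28], [0.06, 2.93], [-2.69, 2.69]. Speed limits (rad/s): [2.22, 2.22, 2.79, 3.14, 3.14, 3.14].

### API

Orientations are given as a rotation vector (axis times angle).
In Python, from rig import monitor, eyes, job gives the robot as it stands.
- The arm moves only by the tool step_arm, never from a script. Its argument "rows" is a list of rows, each a list of 5 numbers: the finger opening in mm, from 0 to 95.1, then the shift along the world's x, y, z in mm, then the turn about the world's z in rad. In form: [[claw, tx, ty, tz, yaw], ...]. A call has 1 to 20 rows; each row shifts and turns the commanded pose from where the row before left it; what a row does not reach is not made up. A row lasts 1/12 s, in which the tool goes at most 41.7 mm and 7.16 degrees, less where a joint would pass 70% of its speed; a pose out of reach is approached as far as the arm can. A call is refused whole if a number of a shift passes 41.7 or a number of a turn 0.125, either way. A call with a gripper value outside its range is refused whole. The fingers move at their own pace and stop on an object; "force" is the grip in N (left out, the last holds). Time passes only in rows, so rows that do not move let the fingers close. It gives the time, the measured TCP pose, the force, the opening and the grip force at its end, in the units of the state.
- monitor.get_state(): the state, without advancing time (a new reading comes with each control period).
- eyes.snapshot(name): name is "scene" or "side" or "wrist"; returns a dict with "img" (400x640x3 uint8, red, green, blue), "K" (3x3 intrinsics, pixels), "dist" ([k1, k2, p1, p2, k3] as OpenCV has them; the pictures are not rectified), "T" (4x4, takes a point from camera to world coordinates); the wrist camera has in their place "tool_from_camera" (4x4, takes a point from camera to tool coordinates, whose origin is the TCP and whose axes are the flange's). Camera axes: x right, y up, looking along -z (the intrinsics and any distortion apply to the point x, -y, -z); pixel columns grow to the right and rows downward; lengths in m; the calibration is good to about 2 mm. A picture is of the moment at which its call begins: read the wrist's pose just before it. There is no depth.
- job.hand_in(): hands the job in; it is judged then, once.
The state is a dict: "t": time; "qpos": joint angles; "joint_vel": joint speeds; "joint_torque": joint torques, N m; "ee_pos": TCP position; "tcp_rot": TCP orientation; "wrist_force": force on the tool from outside, world axes, zero at the start; "torque": the same for the moment, N m; "finger_gap": finger opening in m; "gripper_force": force on a finger pad.
Only numpy, scipy, OpenCV 4.12 (cv2) and the standard library are available. Lean on these libraries where they do the work, as an engineer would, in place of code of your own. Each camera call takes 0.05 s, during which the arm holds its last target. There are 200 camera calls.

## Working session

There is one attempt and no reset: what is moved stays moved. The work goes in short steps, Python scripts to look and compute and a tool call to move; the robot and the scene stay as the last step left them, time stands still between calls to the robot, and variables do not carry over. Pictures are saved under pics/ and viewed, at most 10 in all, crops included, and the job is handed in when it is done.

Besides the shell and the picture viewer there is one more tool, called after "Emit:" as name([rows], argument=value, ...), one row to a line, values as JSON. step_arm: Moves the arm, as the interface text tells. Its arguments: {"type":"object","properties":{"rows":{"type":"array"},"force":{"type":"number"}},"required":["rows"]}

```bash
mkdir -p pics
cat > h.py <<'E'
import numpy as np, cv2
from rig import monitor, eyes, job
def save(n,f):
    s=eyes.snapshot(n); cv2.imwrite('pics/'+f,s['img'][:,:,::-1]); np.savez('pics/'+f+'.npz',**{k:np.array(v) for k,v in s.items()}); return s
def camT(s,st=None):
    if 'T' in s: return np.array(s['T'])
    T=np.eye(4); T[:3,:3]=cv2.Rodrigues(np.array(st['tcp_rot'],float))[0]; T[:3,3]=st['ee_pos']
    return T@np.array(s['tool_from_camera'])
def ray(s,uv,st=None):
    T=camT(s,st); p=cv2.undistortPoints(np.array(uv,float).reshape(-1,1,2),np.array(s['K'],float),np.array(s['dist'],float)).reshape(-1,2)
    d=np.c_[p[:,0],-p[:,1],-np.ones(len(p))]@T[:3,:3].T
    return T[:3,3],d
def plane(s,uv,z,st=None):
    o,d=ray(s,uv,st); return o+d*((z-o[2])/d[:,2])[:,None]
E
python3 - <<'E'
from h import *
a=save('scene','s0.png');b=save('side','d0.png')
cv2.imwrite('pics/w0.png',eyes.snapshot('wrist')['img'][:,:,::-1])
print(a['T'],b['T'],a['K'],monitor.get_state())
E
```

```text
[[-0.25905198 -0.73860618  0.62237688  1.19566354]
 [ 0.96573229 -0.20868906  0.15430495  0.20253715]
 [ 0.01591265  0.64102245  0.76735716  0.81907969]
 [ 0.          0.          0.          1.        ]] [[ 0.95984565  0.16884935 -0.22402284  0.4535457 ]
 [-0.28043398  0.55678565 -0.78188651 -0.50526505]
 [-0.00728833  0.81331398  0.58177938  0.55757847]
 [ 0.          0.          0.          1.        ]] [[451.71289596   0.         318.50508312]
 [  0.         451.71289596 195.70292392]
 [  0.           0.           1.        ]] {'t': 0.15, 'qpos': array([-1.05589967e-01,  4.91430494e-01,  1.55930620e+00, -1.02456271e-05,
        1.09173065e+00, -1.05570552e-01]), 'joint_vel': array([ 0.00018175, -0.00420844, -0.00188607, -0.0011716 ,  0.00025554,
        0.00039389]), 'joint_torque': array([ 3.16444048e-04, -6.12899423e+01, -2.58276522e+01,  6.91918633e-02,
        4.73701756e-02, -5.07232733e-05]), 'ee_pos': array([6.24816385e-01, 4.59685461e-05, 2.14191278e-01]), 'tcp_rot': array([-2.22098074e+00, -2.22094811e+00,  8.74658571e-04]), 'wrist_force': array([ 1.1761057 , -0.10244785,  0.11871575]), 'torque': array([0.02770453, 0.02111373, 0.03447424]), 'gripper_force': 0.0, 'finger_gap': 0.09505348730776961}
```

View pics/s0.png

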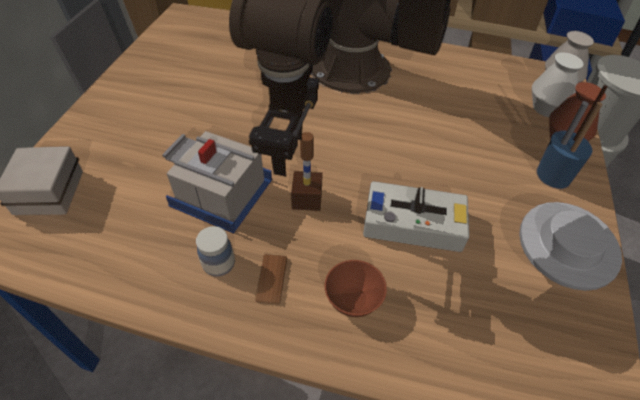

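View pics/d0.png

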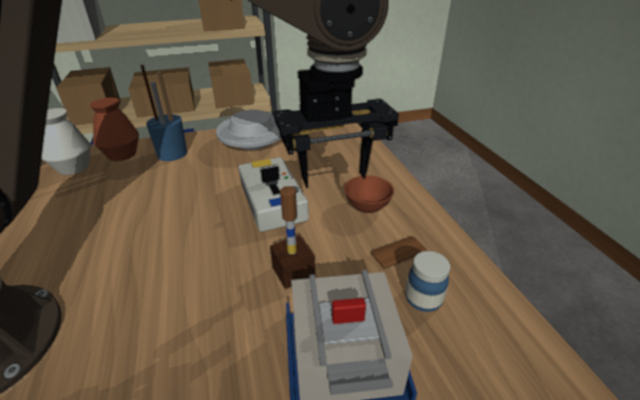

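Scene view: mould with red grip at (207,150), its apron toward upper left. Rod handle is at (307,146) above the stand at (307,190). The console has the blue tag at (377,201), black grip at (420,200) and yellow tag at (460,213). The jar is at (215,250), rib at (272,278) and bowl at (355,287). Side view: red grip (348,311), rod handle (289,204), apron at the bottom (358,375).

```bash
cat > m.py <<'E'
from h import *
L=lambda f:dict(np.load('pics/'+f+'.npz'))
def blob(s,win,lo,hi):
    x0,y0,x1,y1=win; h=cv2.cvtColor(s['img'],cv2.COLOR_RGB2HSV)
    m=cv2.inRange(h,np.array(lo),np.array(hi)); 
    if lo[0]==0 and hi[0]<=8: m|=cv2.inRange(h,np.array((172,lo[1],lo[2])),np.array((180,hi[1],hi[2])))
    k=np.zeros_like(m);k[y0:y1,x0:x1]=m[y0:y1,x0:x1]
    c=max(cv2.findContours(k,0,1)[0],key=cv2.contourArea)
    return c.reshape(-1,2).astype(float),cv2.contourArea(c)
def cen(c): m=cv2.moments(c.astype(np.float32)); return np.array([m['m10'],m['m01']])/m['m00']
def tri(a,ua,b,ub):
    o1,d1=ray(a,[ua]);o2,d2=ray(b,[ub]);d1=d1[0];d2=d2[0]
    t=np.linalg.lstsq(np.c_[d1,-d2],o2-o1,rcond=None)[0]
    p,q=o1+t[0]*d1,o2+t[1]*d2; return (p+q)/2,np.linalg.norm(p-q)
E
python3 - <<'E'
from m import *
a=L('s0.png');b=L('d0.png')
np.set_printoptions(precision=4,suppress=True)
R=((0,130,60),(8,255,255))
ca,A=blob(a,(180,120,240,175),*R);cb,B=blob(b,(320,290,380,335),*R)
print('red',A,B,*tri(a,cen(ca),b,cen(cb)), 'boxes',cv2.minAreaRect(ca.astype(np.float32)),cv2.minAreaRect(cb.astype(np.float32)))
print('a poly',cv2.approxPolyDP(ca.astype(np.int32),1.5,True).reshape(-1,2).tolist(),'b',cv2.approxPolyDP(cb.astype(np.int32),1.5,True).reshape(-1,2).tolist())
# blue/yellow tags on plane z=.0615
for n,win,r in(('blue',(360,180,392,215),((105,120,50),(130,255,255))),('yel',(445,200,475,225),((18,130,90),(35,255,255)))):
    c,A=blob(a,win,*r);print(n,A,cen(c),plane(a,[cen(c)],.062))
for n,win,r in(('blue',(262,190,285,212),((105,120,50),(130,255,255))),('yel',(245,155,280,172),((18,130,80),(35,255,255)))):
    c,A=blob(b,win,*r);print(n,'side',A,cen(c),plane(b,[cen(c)],.062))
# rod handle
ca,A=blob(a,(295,130,320,162),(0,60,30),(18,255,200)) if 0 else blob(a,(298,130,316,160),(1,80,30),(14,255,220))
cb,B=blob(b,(275,183,303,221),(1,80,30),(14,255,220))
print('handle',A,B,cen(ca),cen(cb),cv2.boundingRect(ca.astype(int)),cv2.boundingRect(cb.astype(int)),*tri(a,cen(ca),b,cen(cb)))
for n,im,w in(('a',a,(150,110,330,230)),('c',a,(355,170,480,255))):
    pass
x=cv2.resize(a['img'][115:235,150:330],None,fx=4.4,fy=4.4,interpolation=2);cv2.imwrite('pics/z1.png',x[:,:,::-1])
E
```

```text
red 223.5 692.5 [ 0.5818 -0.2003  0.1332] 0.0022961868961320154 boxes ((206.84423828125, 150.78689575195312), (13.059762001037598, 23.174678802490234), 39.80556869506836) ((348.4702453613281, 310.20294189453125), (23.184368133544922, 33.73176193237305), 84.2894058227539)
a poly [[212, 140], [208, 140], [199, 150], [200, 158], [203, 162], [214, 152]] b [[363, 299], [334, 300], [332, 302], [333, 322], [362, 320], [365, 306]]
blue 143.0 [377.035  200.3531] [[0.5597 0.1762 0.062 ]]
yel 165.5 [459.998  213.0745] [[0.5459 0.3559 0.062 ]]
blue side 47.5 [275.0351 201.593 ] [[0.5464 0.1773 0.062 ]]
yel side 86.0 [261.0523 162.405 ] [[0.5442 0.3602 0.062 ]]
handle 451.5 415.0 [306.8217 145.038 ] [288.2659 202.8466] (298, 130, 18, 30) (279, 187, 17, 34) [0.5469 0.0142 0.1729] 2.309556773054203e-05
```

View pics/z1.png

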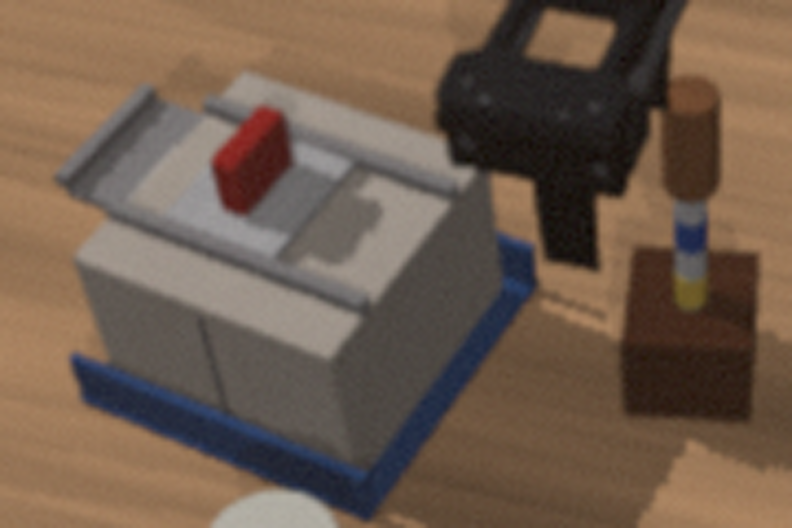

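The crop shows the mould, with the plate shifted slightly toward the apron. The rails run (233,184)-(175,162) and (254,157)-(197,138). Tray corners are at (234,232), (271,180) and (168,206).

Run:
```python
from m import *
np.set_printoptions(precision=4,suppress=True)
a=L('s0.png');b=L('d0.png')
f=lambda x,y:(150+x/4.4,115+y/4.4)
p=plane(a,[f(367,303),f(108,207),f(460,185),f(208,103)],.114);print(p)
for i in(0,2): d=p[i]-p[i+1];print('mould y dir yaw(from world y)',np.degrees(np.arctan2(-d[0],d[1])))
t=plane(a,[f(370,515),f(533,290),f(80,402)],.0);print(t)
d=t[1]-t[0];print(np.degrees(np.arctan2(-d[1],-d[0])),np.linalg.norm(d));d=t[0]-t[2];print(np.degrees(np.arctan2(-d[0],d[1])),np.linalg.norm(d),'ctr',(t[1]+t[2])/2)
# plaster top corners
q=plane(a,[f(333,357),f(492,178),f(80,262),f(243,72)],.106);print(q,q.mean(0))
# console
h=a['img'];x=cv2.resize(a['img'][170:255,350:480],None,fx=6,fy=6,interpolation=2);y=cv2.resize(b['img'][150:320,230:380],None,fx=3,fy=3,interpolation=2)
c=np.zeros((510,780+450,3),np.uint8)+0;c[:,:780]=x;c[:,780:]=y
cv2.imwrite('pics/z2.png',cv2.resize(c,(800,332),interpolation=3)[:,:,::-1])
```

```text
[[ 0.6409 -0.1179  0.114 ]
 [ 0.6168 -0.266   0.114 ]
 [ 0.5553 -0.1027  0.114 ]
 [ 0.5344 -0.25    0.114 ]]
mould y dir yaw(from world y) -9.249270025713402
mould y dir yaw(from world y) -8.086965663139328
[[ 0.6835 -0.115   0.    ]
 [ 0.5174 -0.085   0.    ]
 [ 0.6577 -0.2906  0.    ]]
-10.24247157327032 0.16876668210892978
-8.339808915905758 0.1775410341956806 ctr [ 0.5876 -0.1878  0.    ]
[[ 0.6703 -0.1242  0.106 ]
 [ 0.539  -0.0923  0.106 ]
 [ 0.648  -0.2676  0.106 ]
 [ 0.4997 -0.2473  0.106 ]] [ 0.5893 -0.1829  0.106 ]
```

View pics/z2.png

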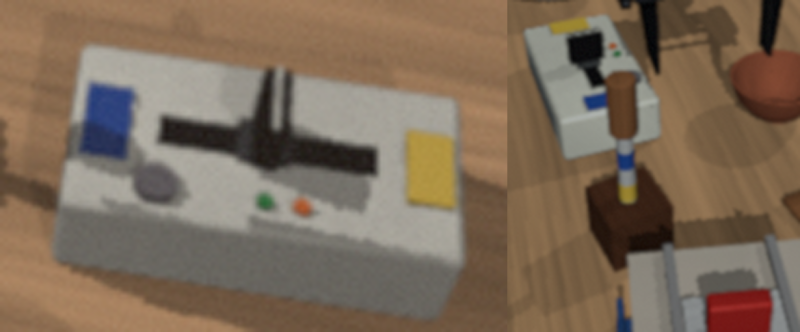

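Mould centre is about (0.589,-0.184) with yaw about -9°. The rod is at (0.547,0.014) and its handle height of 0.173 matches the spec. The console runs from blue (0.558,0.177) to yellow (0.545,0.358), 180 mm apart as specified. Next I push the cover with closed fingers from the +y side of the grip.

Emit:
step_arm([
  [0, -6, -28, 0, -0.08],
  [0, -6, -28, 0, -0.08],
  [0, -6, -28, 0, 0],
  [0, -6, -28, 0, 0],
  [0, -6, -27, 0, 0],
  [0, -6, -27, 0, 0],
  [0, -2, 0, -25, 0],
  [0, 0, 0, -25, 0],
  [0, 0, 0, -25, 0],
  [0, 0, 0, -17, 0],
  [0, 0, 0, 0, 0],
], force=30)

```text
t: 1.07
ee_pos: [0.5854, -0.1655, 0.1192]
tcp_rot: [-2.388, -2.033, 0.004]
wrist_force: [-0.9, 0.5, -1.4]
finger_gap: 0.0271
gripper_force: 0.0
```

Emit:
step_arm([
  [0, 0, 0, 2, 0],
  [0, 0, 0, 0, 0],
  [0, 0, 0, 0, 0],
  [0, -1.6, -9.9, 0, 0],
  [0, -1.6, -9.9, 0, 0],
  [0, -1.6, -9.9, 0, 0],
  [0, -1.6, -9.9, 0, 0],
  [0, -1.6, -9.9, 0, 0],
  [0, 0, 0, 0, 0],
])

```text
t: 1.82
ee_pos: [0.5787, -0.2178, 0.1247]
tcp_rot: [2.393, 2.034, -0.0]
wrist_force: [0.3, -0.5, 0.3]
finger_gap: 0.0007
gripper_force: 0.0
```

Run:
```python
from m import *
a=save('scene','s1.png');b=save('side','d1.png')
R=((0,130,60),(8,255,255))
ca,A=blob(a,(150,110,240,175),*R);cb,B=blob(b,(320,290,380,395),*R);print(A,B,cen(ca),cen(cb),tri(a,cen(ca),b,cen(cb)),monitor.get_state()['wrist_force'])
x=np.hstack([a['img'][90:240,140:330],b['img'][240:400,270:460][:150]]);cv2.imwrite('pics/z3.png',cv2.resize(x,None,fx=2.1,fy=2.1)[:,:,::-1])
```

```text
103.5 778.0 [189.88405797 149.01771337] [352.98886033 333.71358183] (array([ 0.57929009, -0.23830844,  0.1294649 ]), np.float64(0.011169965036092529)) [-0.1460126   0.64306627  0.06713119]
```

View pics/z3.png

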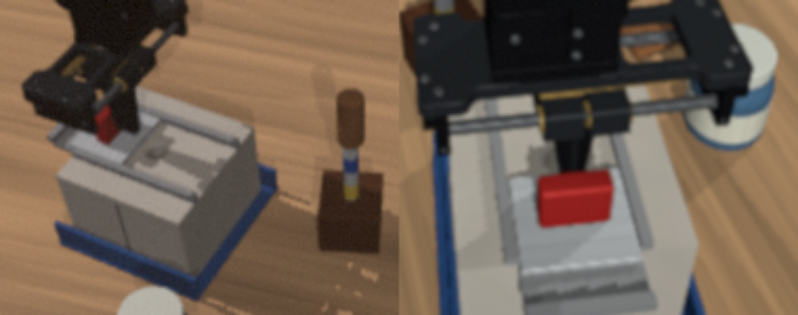

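The cover is moving: the red grip is now around y=-0.237 with the fingers behind it, and the plate in the crop is near the apron's front. I keep pushing.

Emit:
step_arm([
  [0, -1.1, -7, 0, 0],
  [0, -1.1, -7, 0, 0],
  [0, -1.1, -7, 0, 0],
  [0, -0.8, -5, 0, 0],
  [0, 0, 0, 0, 0],
])

```text
t: 2.33
ee_pos: [0.5751, -0.2376, 0.1245]
tcp_rot: [-2.389, -2.031, -0.007]
wrist_force: [5.2, 30.1, 5.6]
finger_gap: 0.001
gripper_force: 15.4
```

End stop reached (30 N). I back off, rise, and look at the hole with the wrist camera.

Emit:
step_arm([
  [0, 1, 7, 0, 0],
  [0, 2, 13, 0, 0],
  [0, 0, 0, 30, 0],
  [0, 0, 10, 35, 0],
  [60, 0, 15, 35, 0],
  [60, 0, 15, 30, 0],
  [60, 0, 15, 0, 0.08],
  [60, 0, 15, 0, 0.08],
  [60, 0, 0, 0, 0],
  [60, 0, 0, 0, 0],
])

```text
t: 3.17
ee_pos: [0.578, -0.1512, 0.2548]
tcp_rot: [2.221, 2.22, -0.0]
wrist_force: [0.3, -0.5, -0.9]
finger_gap: 0.0349
gripper_force: 0.0
```

Run:
```python
from m import *
import pickle
st=monitor.get_state();pickle.dump(st,open('pics/w1.pkl','wb'))
w=save('wrist','w1.png');print(st['ee_pos'],st['tcp_rot'],st['t'],w['tool_from_camera'])
```

```text
[ 0.57804581 -0.15123878  0.25482261] [ 2.22146063e+00  2.22024716e+00 -1.60321155e-04] 3.1667 [[-8.72220976e-04  9.65581915e-01  2.60097683e-01  7.10570217e-02]
 [ 9.99999397e-01  1.01574176e-03 -4.17387131e-04 -8.01586313e-04]
 [-6.67213545e-04  2.60097162e-01 -9.65582219e-01 -1.70449525e-01]
 [ 0.00000000e+00  0.00000000e+00  0.00000000e+00  1.00000000e+00]]
```

View pics/w1.png

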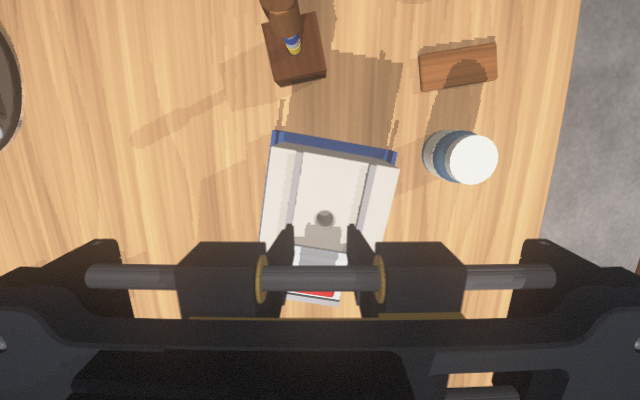

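Wrist view: pour hole clear at (324,218), rails either side, cover's edge at row ~250; rod at (285,20), stand top (295,45).

Run:
```python
from m import *
import pickle
np.set_printoptions(precision=4,suppress=True)
st=pickle.load(open('pics/w1.pkl','rb'));w=L('w1.png')
g=cv2.cvtColor(w['img'],cv2.COLOR_RGB2GRAY)
for th in(90,120,150):
    m=np.zeros_like(g);m[205:232,308:342]=(g[205:232,308:342]<th)*255
    c=max(cv2.findContours(m,0,1)[0],key=cv2.contourArea);print(th,cv2.boundingRect(c),cv2.fitEllipse(c) if len(c)>5 else 0)
    x,y,ww,hh=cv2.boundingRect(c);print(plane(w,[(x+ww/2,y+hh/2),(x,y),(x+ww,y+hh)],.106,st))
print(g[206:232:2,310:340:2])
p=plane(w,[(272,131),(396,151)],.006,st);print(p)
# red grip, stand top corners
c,A=blob(w,(270,280,360,310),(0,130,60),(8,255,255));print('red',plane(w,[cen(c)],.15,st))
print('stand',plane(w,[(263,22),(319,13),(326,75),(275,85)],np.array(.06),st))
```

```text
Traceback (most recent call last):
ValueError: max() iterable argument is empty
```

Run:
```python
from m import *
import pickle
np.set_printoptions(precision=4,suppress=True,linewidth=150)
st=pickle.load(open('pics/w1.pkl','rb'));w=L('w1.png')
g=cv2.cvtColor(w['img'],cv2.COLOR_RGB2GRAY)
print(g[206:230:2,310:340:2])
for th in(135,150,165,180):
    m=np.zeros_like(g);m[205:226,308:342]=(g[205:226,308:342]<th)*255
    C=cv2.findContours(m,0,1)[0]
    if not C: continue
    c=max(C,key=cv2.contourArea);x,y,ww,hh=cv2.boundingRect(c);print(th,(x,y,ww,hh));print(plane(w,[(x+ww/2,y+hh/2),(x,y),(x+ww,y+hh)],.106,st))
print('stand',plane(w,[(263,22),(319,13),(326,75),(275,85)],.06,st))
```

```text
[[230 233 231 232 232 231 233 232 231 230 230 231 230 231 230]
 [230 231 231 232 231 232 231 230 231 230 231 231 231 231 231]
 [230 231 231 231 227 219 209 195 200 215 226 230 231 232 231]
 [231 230 232 225 208 165 157 156 155 154 183 223 230 230 231]
 [230 231 226 209 124 140 156 156 155 145 126 186 224 230 230]
 [230 231 217 177 112 114 122 124 125 126 125 139 213 230 230]
 [232 230 205 160 112 115 117 121 122 127 122 123 205 225 229]
 [230 230 203 169 129 115 115 122 124 124 125 140 195 226 230]
 [219 232 213 169 138 129 117 119 123 124 126 154 191 229 229]
 [196 214 206 173 168 137 130 123 123 122 142 164 213 229 229]
 [177 177 177 178 174 175 160 153 154 165 165 174 211 212 210]
 [174 177 180 175 176 178 177 176 173 170 171 177 176 177 174]]
135 (317, 214, 16, 12)
[[ 0.5834 -0.1913  0.106 ]
 [ 0.5738 -0.1837  0.106 ]
 [ 0.5932 -0.1991  0.106 ]]
150 (317, 213, 16, 13)
[[ 0.5834 -0.1907  0.106 ]
 [ 0.5738 -0.1824  0.106 ]
 [ 0.5932 -0.1991  0.106 ]]
165 (316, 211, 17, 15)
[[ 0.5828 -0.1894  0.106 ]
 [ 0.5726 -0.1799  0.106 ]
 [ 0.5932 -0.1991  0.106 ]]
180 (308, 211, 26, 15)
[[ 0.5786 -0.1894  0.106 ]
 [ 0.563  -0.1799  0.106 ]
 [ 0.5944 -0.1991  0.106 ]]
stand [[ 0.5105  0.039   0.06  ]
 [ 0.5766  0.0482  0.06  ]
 [ 0.585  -0.0206  0.06  ]
 [ 0.5222 -0.0319  0.06  ]]
```

The hole is near (0.5825,-0.1895). I move toward the rod and take a close wrist look to pin down its axis.

Emit:
step_arm([
  [80, -7, 25, 0, 0],
  [80, -8, 32, 0, 0],
  [80, -8, 32, 0, 0],
  [80, -8, 27, 0, 0],
  [80, 0, 5, 0, 0],
  [80, 0, 0, 0, 0],
])

```text
t: 3.72
ee_pos: [0.547, -0.0299, 0.2547]
tcp_rot: [2.221, 2.221, -0.0]
wrist_force: [-0.1, -0.0, -0.5]
finger_gap: 0.078
gripper_force: 0.0
```

Run:
```python
from m import *
import pickle
np.set_printoptions(precision=4,suppress=True,linewidth=150)
st=monitor.get_state();pickle.dump(st,open('pics/w2.pkl','wb'));w=save('wrist','w2.png');a=save('scene','s2.png');b=save('side','d2.png')
print(st['ee_pos'],st['t'])
x=np.hstack([w['img'][100:400,170:470],a['img'][110:260,160:330].repeat(2,0).repeat(2,1)])
cv2.imwrite('pics/z4.png',x[:,:,::-1])
```

```text
[ 0.547  -0.0299  0.2547] 3.7167
```

View pics/z4.png

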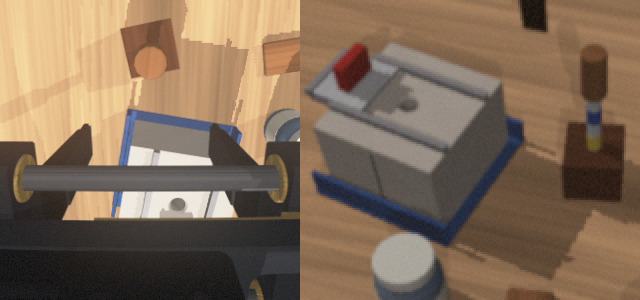

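Wrist: handle top circle at about (320,162). Scene: hole clear at about (214,162), cover at the apron end.

Run:
```python
from m import *
import pickle
np.set_printoptions(precision=4,suppress=True,linewidth=150)
st=pickle.load(open('pics/w2.pkl','rb'));w=L('w2.png');a=L('s2.png');b=L('d2.png')
h=cv2.cvtColor(w['img'],cv2.COLOR_RGB2HSV)
# bright orange-ish top against dark stand; Hough circle
g=cv2.medianBlur(w['img'][:,:,0],3)[135:195,290:350]
print('circ',cv2.HoughCircles(g,cv2.HOUGH_GRADIENT,1,30,param1=80,param2=10,minRadius=10,maxRadius=22))
m=np.zeros(h.shape[:2],np.uint8);m[135:195,300:342]=(w['img'][135:195,300:342,0]>130)*255
m=cv2.morphologyEx(m,cv2.MORPH_OPEN,np.ones((5,5)))
c=max(cv2.findContours(m,0,1)[0],key=cv2.contourArea);u,r=cv2.minEnclosingCircle(c);print(u,r,plane(w,[u,(u[0]+r,u[1])],.2,st))
ca,A=blob(a,(290,120,325,162),(1,80,30),(14,255,220))
cb,B=blob(b,(270,180,303,221),(1,80,30),(14,255,220))
print(A,B,tri(a,cen(ca),b,cen(cb)))
for n,win in(('a',(300,155,320,175)),):
  for lo,hi in(((105,90,40),(130,255,255)),((18,110,60),(35,255,255))):
    c,A=blob(a,(300,150,322,192),lo,hi);c2,A2=blob(b,(280,215,302,260),lo,hi);print(A,A2,tri(a,cen(c),b,cen(c2)))
g=cv2.cvtColor(a['img'],cv2.COLOR_RGB2GRAY);print(g[154:170,203:226])
for th in(85,95,105):
    k=np.zeros_like(g);k[155:170,204:224]=(g[155:170,204:224]<th)*255
    C=cv2.findContours(k,0,1)[0]
    if C: c=max(C,key=cv2.contourArea);print(th,cv2.boundingRect(c))
print(plane(a,[(214,162),(215,162),(214,163)],.106))
c,A=blob(a,(160,110,220,165),(0,130,60),(8,255,255));d,B=blob(b,(320,290,390,395),(0,130,60),(8,255,255));print('red',tri(a,cen(c),b,cen(d)))
```

```text
circ [[[30.5 27.5 16.1]]]
(320.5, 174.1666717529297) 28.523963928222656 [[0.5467 0.0023 0.2   ]
 [0.57   0.0023 0.2   ]]
1322.0 413.0 (array([0.5434, 0.0109, 0.1788]), np.float64(0.007474464850472635))
20.0 45.5 (array([0.5479, 0.0145, 0.104 ]), np.float64(0.002437528507143738))
38.5 74.0 (array([0.5475, 0.0141, 0.0625]), np.float64(0.002078959380396199))
[[100  98  99  99 103  99  96 100 100 100 105 105 120 130 144 143 144 147 144 143 146 144 145]
 [ 98  97 100 100  99  99 100  99 100  97 104 109 116 126 143 144 144 142 142 145 143 146 145]
 [ 99  96 100  99  97  98 102 100  98 101 104 120 132 134 141 144 145 145 144 148 146 147 149]
 [ 99  99 101  98  98  99 100  97  99 101 105 118 133 136 143 143 147 146 146 147 147 145 146]
 [100  98  98 102  97 100  99 104 103 105 105 115 125 128 134 141 146 145 146 148 145 147 144]
 [101 100  96 101 100  99  99 101 105 102 102 105 108 113 123 134 145 146 148 147 147 146 148]
 [ 98  98 100  98  98  98  97 102  96  91  91  90  96  96 103 120 139 145 145 144 144 145 146]
 [ 99  97  98  98  99  97  95  87  84  83  88  92  93  88  94 105 129 144 146
[... 299 characters left out ...]
44]
 [103  99 100 107 121 137 133 123 107  93  89  95 102 114 124 139 142 146 144 148 147 146 147]
 [119 107 111 125 131 143 144 143 134 128 125 128 132 135 143 147 145 146 144 148 144 143 145]
 [136 129 132 141 144 146 141 144 143 141 142 143 144 146 146 146 146 148 145 144 148 145 148]
 [137 140 141 144 144 145 144 143 145 145 143 144 146 147 146 146 147 144 148 146 146 146 144]
 [129 135 135 139 143 147 144 143 147 148 143 147 149 145 145 146 147 147 145 144 144 146 147]]
85 (210, 161, 8, 4)
95 (208, 160, 10, 6)
105 (204, 155, 15, 11)
[[ 0.5866 -0.1868  0.106 ]
 [ 0.586  -0.1847  0.106 ]
 [ 0.5894 -0.1856  0.106 ]]
red (array([ 0.5719, -0.2558,  0.1332]), np.float64(0.001287863353327861))
```

Rod axis about (0.547,0.013). Hole about (0.583,-0.1895) as a mean of both views. I grasp the rod handle.

Emit:
step_arm([
  [80, 0, 22, 0, 0],
  [80, 0, 21, 0, 0],
  [70, 0, 0, -30, 0],
  [60, 0, 0, -30, 0],
  [60, 0, 0, -30, 0],
  [60, 0, 0, -14, 0],
  [20, 0, 0, 0, 0],
  [20, 0, 0, 0, 0],
  [20, 0, 0, 0, 0],
  [20, 0, 0, 0, 0],
  [20, 0, 0, 0, 0],
], force=25)

```text
t: 4.78
ee_pos: [0.5474, 0.0122, 0.1518]
tcp_rot: [2.221, 2.22, 0.002]
wrist_force: [0.0, -0.3, 0.8]
finger_gap: 0.0319
gripper_force: 0.0
```

Emit:
step_arm([
  [20, 0, 0, 0, 0],
  [20, 0, 0, 0, 0],
  [20, 0, 0, 0, 0],
])

```text
t: 5.03
ee_pos: [0.5472, 0.0125, 0.1515]
tcp_rot: [2.22, 2.221, 0.001]
wrist_force: [-1.1, -0.9, 7.5]
finger_gap: 0.0278
gripper_force: 25.0
```

Emit:
step_arm([
  [20, 0, 0, 20, 0],
  [20, 0, 0, 35, 0],
  [20, 0, 0, 35, 0],
  [20, 0, 0, 30, 0],
  [20, 0, 0, 10, 0],
  [20, 5, -25, 0, 0],
  [20, 6, -35, 0, 0],
  [20, 6, -35, 0, 0],
  [20, 6, -35, 0, 0],
  [20, 6, -35, 0, 0],
  [20, 5, -25, 0, 0],
  [20, 2, -12, 0, 0],
  [20, 0, 0, 0, 0],
  [20, 0, 0, 0, 0],
])

```text
t: 6.2
ee_pos: [0.5825, -0.1892, 0.2796]
tcp_rot: [-2.221, -2.219, 0.0]
wrist_force: [1.5, 0.7, -2.3]
finger_gap: 0.0277
gripper_force: 25.0
```

Run:
```python
from m import *
import pickle
st=monitor.get_state();pickle.dump(st,open('pics/w3.pkl','wb'));w=save('wrist','w3.png');a=save('scene','s3.png');b=save('side','d3.png')
print(st['ee_pos'],st['wrist_force'],st['finger_gap'])
x=np.hstack([cv2.resize(a['img'][80:230,140:290],(450,450)),cv2.resize(b['img'][230:380,290:405],(345,450))])
cv2.imwrite('pics/z5.png',x[:,:,::-1])
```

```text
[ 0.58254257 -0.1891682   0.27961509] [ 1.46528172  0.71599191 -2.2831824 ] 0.027688174785716193
```

View pics/z5.png

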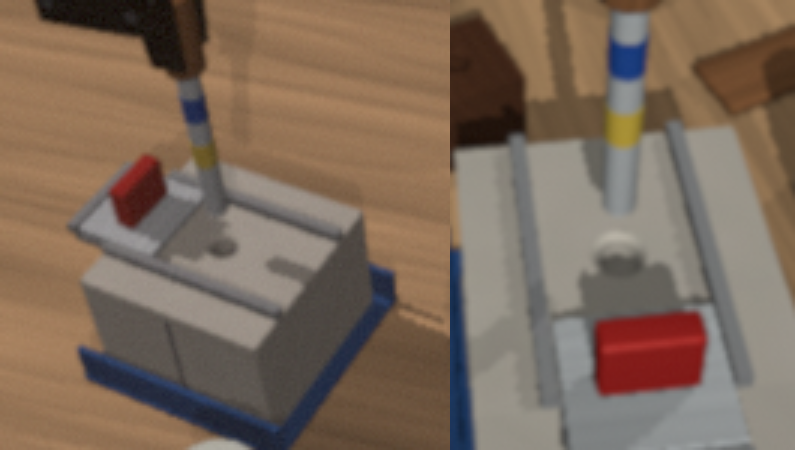

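Both views show the foot above and close to the hole. Scene: foot (211,148), hole (214,162). Side: foot (347,299), hole (347,315).

Run:
```python
from m import *
np.set_printoptions(precision=4,suppress=True,linewidth=150)
a=L('s3.png');b=L('d3.png')
print('hole tri',tri(a,(214,162.1),b,(346.7,315)),plane(a,[(214,162.1)],.106),plane(b,[(346.7,315)],.106))
print('foot',tri(a,(210.9,147.8),b,(346.7,299)),plane(a,[(210.9,147.8)],.138),plane(b,[(346.7,299)],.138))
for lo,hi in(((105,90,40),(130,255,255)),((18,110,60),(35,255,255))):
    c,A=blob(a,(195,95,225,145),lo,hi);c2,A2=blob(b,(335,230,365,285),lo,hi);print(A,A2,tri(a,cen(c),b,cen(c2)))
g=cv2.cvtColor(a['img'],cv2.COLOR_RGB2GRAY);print(g[155:170,204:224])
g=cv2.cvtColor(b['img'],cv2.COLOR_RGB2GRAY);print(g[302:326,333:362])
```

```text
hole tri (array([ 0.5852, -0.187 ,  0.1048]), np.float64(0.0013536950279261987)) [[ 0.5868 -0.1867  0.106 ]] [[ 0.5845 -0.1873  0.106 ]]
foot (array([ 0.5822, -0.1894,  0.1445]), np.float64(5.447105569544963e-05)) [[ 0.5762 -0.1932  0.138 ]] [[ 0.5842 -0.1844  0.138 ]]
29.5 113.5 (array([ 0.583 , -0.1864,  0.233 ]), np.float64(0.0018828219324403166))
39.5 121.5 (array([ 0.5829, -0.1863,  0.1932]), np.float64(0.0017800813337500699))
[[101 101  99  99 101  99 102 101 105 102 109 122 131 143 148 147 150 146 146 147]
 [ 99 100 101 101  99  99 100 101 102 105 118 134 138 146 146 145 149 148 149 147]
 [101  99  99 100 100 100 102 103 101 107 119 133 140 143 147 146 149 148 149 148]
 [100 102  99 102 101 101 106 102 106 108 115 126 131 140 145 149 147 147 146 148]
 [102  99 102 103 101 100 104 103 104 104 107 108 113 127 135 145 148 151 149 151]
 [102  98 101  99  99 100 100  95  93  93  95  95 101 107 124 140 148 149 150 149]
 [102 100 100 100 100  95  90  84  82  87  90  93  94  92 105 129 146 149 149 147]
 [101  98 102  98  95  88  81  77  77  86  87  92  92  89 100 126 144 148 148 148]

[... 2738 characters left out ...]
141 142 132 113  95  84  81  80  82  82  82  82  83  81  80  80  82  89  95  97  97  98  97  97  96  97]
 [127 112 113 123 124 117 105  97  91  86  85  84  84  82  83  84  84  85  87  92  95  98  98  97  97  97  97  97  97]
 [118 103 101 104 106 102 100  98  96  94  93  91  90  89  89  90  90  92  94  96  98  99  99  98  98  98  98  98  97]
 [110  98  98  98  99  99  99  98  98  98  97  97  96  95  96  95  96  96  97  98  98  98  98  97  97  98  98  97  97]
 [107  98  98  98  98  99  99  99  98  99  98  98  98  97  97  99  98  98  97  98  97  98  98  98  97  97  98  97  97]
 [110  99  98  98  98  98  99  98  97  98  97  98  98  98  97  97  97  98  98  97  98  98  98  98  98  98  98  98  97]]
```

Hole estimates agree within about 2.5 mm, so I nudge +1,+1 and lower gently.

Emit:
step_arm([
  [20, 1, 1, -10, 0],
  [20, 0, 0, -10, 0],
  [20, 0, 0, -6, 0],
  [20, 0, 0, -5, 0],
  [20, 0, 0, -5, 0],
  [20, 0, 0, -5, 0],
  [20, 0, 0, -4, 0],
  [20, 0, 0, 0, 0],
])

```text
t: 7.02
ee_pos: [0.5837, -0.1884, 0.2348]
tcp_rot: [-2.221, -2.221, 0.001]
wrist_force: [-0.3, 0.4, -2.2]
finger_gap: 0.0277
gripper_force: 25.0
```

In the hole, 12 mm down with no contact force. I continue to the 45 mm level.

Emit:
step_arm([
  [20, 0, 0, -7, 0],
  [20, 0, 0, -7, 0],
  [20, 0, 0, -7, 0],
  [20, 0, 0, -5, 0],
  [20, 0, 0, -3, 0],
  [20, 0, 0, -3, 0],
  [20, 0, 0, -2, 0],
  [20, 0, 0, -2, 0],
  [20, 0, 0, -2, 0],
  [20, 0, 0, 0, 0],
])

```text
t: 7.85
ee_pos: [0.5852, -0.1894, 0.2016]
tcp_rot: [2.217, 2.217, 0.003]
wrist_force: [-3.8, -0.7, 26.1]
finger_gap: 0.0279
gripper_force: 25.1
```

26 N at exactly 45 mm depth, so it looks like the floor of a short mould. I ease the pressure, hold, and verify by camera.

Emit:
step_arm([
  [20, 0.5, 0, 1.5, 0],
  [20, 0.5, 0, 1.5, 0],
  [20, 0, 0, 0, 0],
  [20, 0, 0, 0, 0],
  [20, 0, 0, 0, 0],
])

```text
t: 8.27
ee_pos: [0.5854, -0.1887, 0.2019]
tcp_rot: [2.22, 2.22, 0.001]
wrist_force: [-1.5, -0.1, 10.0]
finger_gap: 0.0275
gripper_force: 25.0
```

Run:
```python
from m import *
st=monitor.get_state();a=save('scene','s4.png');b=save('side','d4.png')
print(st['ee_pos'],st['wrist_force'],st['gripper_force'])
for lo,hi in(((105,90,40),(130,255,255)),((18,110,60),(35,255,255))):
    c,A=blob(a,(195,95,225,170),lo,hi);c2,A2=blob(b,(335,240,365,320),lo,hi);print(A,A2,tri(a,cen(c),b,cen(c2)))
x=np.hstack([cv2.resize(a['img'][80:230,140:290],(450,450)),cv2.resize(b['img'][230:380,290:405],(345,450))])
cv2.imwrite('pics/z6.png',x[:,:,::-1])
```

```text
[ 0.58540665 -0.18874757  0.20185006] [-1.47532502 -0.12726637  9.95375469] 24.984320998191833
24.5 83.0 (array([ 0.58546065, -0.18652913,  0.15395996]), np.float64(0.001980608629829522))
28.0 68.5 (array([ 0.58520472, -0.18689032,  0.11405613]), np.float64(0.0020402393508079167))
```

View pics/z6.png

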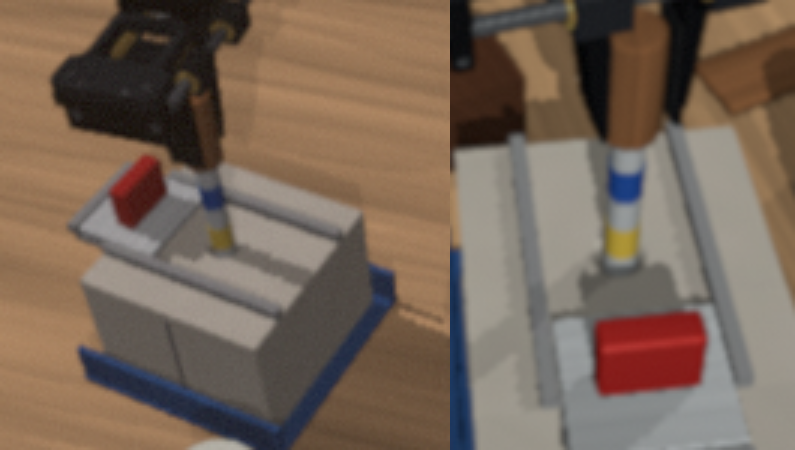

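Yellow band clearly shows just above the plaster, so this is a short mould and the yellow end is called for. I release and rise.

Emit:
step_arm([
  [45, 0, 0, 0, 0],
  [60, 0, 0, 0, 0],
  [60, 0, 0, 0, 0],
  [60, 0, 0, 0, 0],
  [60, 0, 0, 10, 0],
  [60, 0, 0, 25, 0],
  [60, 0, 0, 35, 0],
  [60, 0, 0, 20, 0],
  [60, 0, 0, 0, 0],
])

```text
t: 9.12
ee_pos: [0.5862, -0.1889, 0.296]
tcp_rot: [2.216, 2.217, 0.004]
wrist_force: [0.1, -0.5, 0.2]
finger_gap: 0.0597
gripper_force: 0.0
```

Run:
```python
from m import *
np.set_printoptions(precision=4,suppress=True)
st=monitor.get_state();a=save('scene','s5.png');b=save('side','d5.png')
print(st['ee_pos'])
for lo,hi in(((105,90,40),(130,255,255)),((18,110,60),(35,255,255))):
    c,A=blob(a,(195,95,225,170),lo,hi);c2,A2=blob(b,(335,240,365,320),lo,hi);print(A,A2,tri(a,cen(c),b,cen(c2)))
c,A=blob(a,(405,180,440,196),(0,0,0),(180,255,55));print(A,cv2.boundingRect(c.astype(int)),plane(a,[cen(c)],.09),plane(a,[(420.5,188)],.102))
```

```text
[ 0.5862 -0.1889  0.296 ]
23.0 83.0 (array([ 0.5847, -0.1861,  0.1546]), np.float64(0.0025178894589384677))
27.0 69.5 (array([ 0.585 , -0.1866,  0.1142]), np.float64(0.001999440289551464))
4.0 (417, 189, 3, 7) [[0.5373 0.2579 0.09  ]] [[0.5347 0.261  0.102 ]]
```

Rod is unmoved after release. I go to the console, behind the grip.

Emit:
step_arm([
  [0, -2, 24, 0, 0],
  [0, -3, 37, 0, 0],
  [0, -3, 37, 0, 0],
  [0, -3, 37, 0, 0],
  [0, -3, 37, 0, 0],
  [0, -3, 37, 0, 0],
  [0, -3, 37, 0, 0],
  [0, -3, 37, 0, 0],
  [0, -3, 37, 0, 0],
  [0, -3, 37, 0, 0.077],
  [0, 0, 37, -10, 0],
  [0, 0, 0, -30, 0],
  [0, 0, 0, -35, 0],
  [0, 0, 0, -35, 0],
  [0, 0, 0, -35, 0],
  [0, 0, 0, -35, 0],
  [0, 0, 0, -20, 0],
  [0, 0, 0, 0, 0],
  [0, 0, 0, 0, 0],
])

```text
t: 10.8
ee_pos: [0.5552, 0.2053, 0.0895]
tcp_rot: [-2.133, -2.304, 0.004]
wrist_force: [0.5, -0.4, 0.4]
finger_gap: 0.0005
gripper_force: 0.0
```

Down 11 mm more, then push along the selector's axis.

Emit:
step_arm([
  [0, 2, 0, -6, 0],
  [0, 0, 0, -5, 0],
  [0, -0.8, 10, 0, 0],
  [0, -0.8, 10, 0, 0],
  [0, -0.8, 10, 0, 0],
  [0, -0.8, 10, 0, 0],
  [0, -0.8, 10, 0, 0],
  [0, -0.8, 10, 0, 0],
  [0, -0.8, 10, 0, 0],
  [0, -0.8, 10, 0, 0],
  [0, 0, 0, 0, 0],
])

```text
t: 11.72
ee_pos: [0.5512, 0.2875, 0.0796]
tcp_rot: [-2.133, -2.307, -0.001]
wrist_force: [0.6, -0.1, -0.2]
finger_gap: 0.0008
gripper_force: 0.0
```

Emit:
step_arm([
  [0, -0.4, 5, 0, 0],
  [0, -0.4, 5, 0, 0],
  [0, -0.4, 5, 0, 0],
  [0, 0, 3, 0, 0],
  [0, 0, 0, 0, 0],
])

```text
t: 12.13
ee_pos: [0.5503, 0.2974, 0.0796]
tcp_rot: [2.13, 2.303, -0.015]
wrist_force: [2.6, -43.4, 11.5]
finger_gap: 0.0005
gripper_force: 21.8
```

Stop reached (43 N at the predicted place). I back off and rise, then check.

Emit:
step_arm([
  [0, 0, -8, 0, 0],
  [0, 0, -15, 0, 0],
  [0, 0, 0, 20, 0],
  [0, 0, 0, 35, 0],
  [0, 0, 0, 35, 0],
  [0, 0, -20, 30, 0],
  [0, 0, -20, 20, 0],
  [0, 0, 0, 0, 0],
])

```text
t: 12.8
ee_pos: [0.5516, 0.2386, 0.2241]
tcp_rot: [2.134, 2.301, 0.009]
wrist_force: [0.2, 1.0, 0.3]
finger_gap: 0.0006
gripper_force: 0.0
```

Run:
```python
from m import *
st=monitor.get_state();a=save('scene','s6.png');b=save('side','d6.png');w=save('wrist','w6.png')
print(st['ee_pos'],st['wrist_force'],st['t'])
x=np.vstack([np.hstack([cv2.resize(a['img'][100:250,150:350],(400,300)),cv2.resize(a['img'][150:270,340:500],(400,300))]),np.hstack([cv2.resize(b['img'][140:340,220:400],(400,300)),cv2.resize(w['img'],(400,300))])])
cv2.imwrite('pics/z7.png',x[:,:,::-1])
```

```text
[0.55160613 0.23860368 0.22405993] [0.23776627 0.97902342 0.2578832 ] 12.8
```

View pics/z7.png

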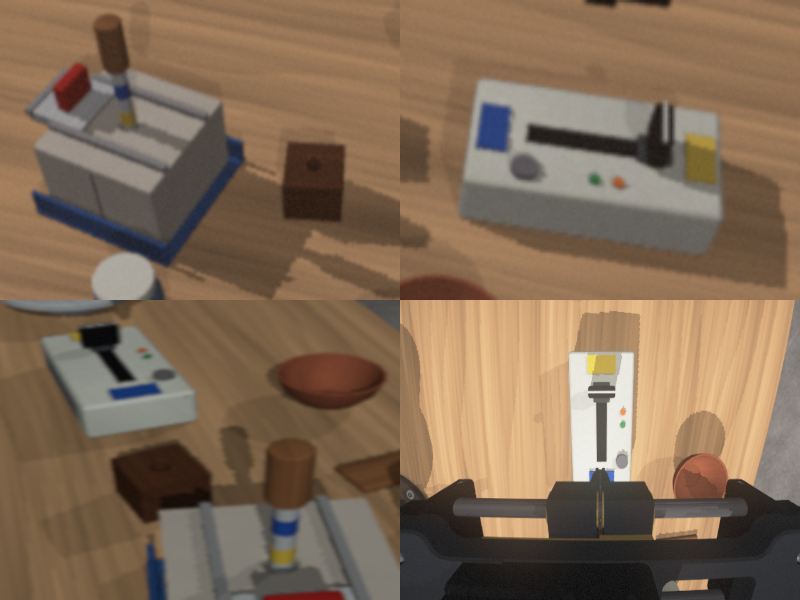

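The rod stands in the hole with the yellow band showing. The cover is open, the selector is at the yellow end of its slot, and the arm is clear.

```bash
python3 -c "
from rig import job
print(job.hand_in())"
```

```text
the job is handed in; nothing more can be done
None
```

I handed the job in at about 13 s. The cover is fully open, the rod stands on the 45 mm floor with its yellow band showing, and the selector is at its yellow stop; hand-in returned no verdict.

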